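# Find the heavy side of a spit roast and hold it down for balancing

### The job

The roast on the hand-turned spit has to be balanced: turn the lock knob on the drive until it clicks over and frees the crank, then wind the crank by its handle at least once right round, feeling which side of the roast is heavy. Bring the heavy side straight down, so that the spit hangs free in the middle of its play in the drive and no longer leans on either end of it, and finish still gripping the crank handle there, at rest, so that the balance weight can be clamped on opposite; touch neither the roast nor the spit, and leave the balance weight, pepper mill and salt shaker where they are.

Things in the scene. Friction and masses are not known exactly. Their poses are not given: they have to be found in the camera images.
- lock_knob (a joint): black bar knob (36 long, 13 wide, 33 mm high) on top of the drive tower, upright axis. 0 = locked (bar parallel to the spit; a pin stands in the toothed wheel, the crank cannot turn). Turns anticlockwise seen from above to 1.571 = free (bar across the spit; counts from 1.2). A spring detent, hump at 0.785 (about 0.14 N m), snaps it to the nearer end when let go
- knob_grip (a point): on the lock knob's axis, at the height to grip: 21 mm above the bar's underside, 12 mm below its top; its frame turns with the knob (y along the 36 mm bar, x across its 13 mm). A steel boss (20 mm across) on the bracket under the knob ends 23 mm below this point, the bracket 31 mm below; the roast's top is 18 mm lower than this point, 115 mm off along the spit
- crank_centre (a point): fixed point of the stand on the axis of crank and spit, level with the middle of the handle's length, 155 mm above the worktop. Its y axis runs along the spit from the handle towards the roast, z is up, -x points towards the robot's side. The stand does not move when worked
- crank (a joint): crank angle, within 0.1 of 0 at the start (points along -x of crank_centre); grows as the handle rises from there, over the top and away from the robot (about +y). Turns twice either way once unlocked. The handle's centre is at crank_centre + 50 mm * (-cos, 0, sin) in crank_centre's axes. A drag of 0.26 N m (5 N at the handle) keeps it where it is left; the roast adds or takes off up to 0.2 N m
- handle_centre (a point): middle of the crank handle: a dark wooden grip of 24 mm diameter, 85 mm long, lying level along the crank's axis; it spins freely on its spindle, so the hand need not tilt as the crank goes round. Its inner end lies 4 mm from the steel crank arm
- handle: the wooden crank handle itself (origin at its centre)
- spit (a joint): lean of the spit in the drive: its cross-pin sits in a collar slot far wider than the pin, so spit and roast rock freely 0.32 rad either way relative to the crank. 0 = pin mid-slot, -0.32 and 0.32 = pin against an end; positive as the crank. The heavy side tips it against the end that lets that side sink; only with the heavy side straight down does the pin float between the ends
- roast: the roast with the 7 mm square steel spit and the two forks that carry it (origin at the roast's centre)
- roast_centre (a point): centre of the roast: a round rolled joint tied with twine, 106 mm across and 150 mm long, on the axis of the spit, 266 mm from crank_centre along its +y. It holds a bone off its axis that cannot be seen: the heavy side may be at any angle to the crank
- pepper_mill_centre (a point): wooden pepper mill, 58 mm across, 150 mm high, standing on the worktop; the point is half-way up. Bystander
- salt_shaker_centre (a point): salt shaker, 44 mm across, 90 mm high, standing on the worktop; the point is half-way up. Bystander
- balance_weight_centre (a point): steel balance weight on a short rod with a clamp, about 115 mm long and 28 mm high, lying on the worktop; the point is half-way up. Bystander

How it is judged:
On the way, in this order (a step that is already met when the one before it is completed fails the run):
1. the lock knob has clicked over to free (value of joint lock_knob above 1.2 rad), for 0.2 s.
2. the crank has been wound right round once, by its handle ((value of joint crank above 6 rad or value of joint crank below -6 rad) and contact force between the fingers and handle above 0.5 N).
At the end, for the whole second after the job is handed in: Lock knob free (over 1.2 rad); spit at rest with its pin between the ends of the slot (lean within 0.25 of the 0.32 rad of play), as it is only with the heavy side straight down; crank still; fingers grip the handle (over 2 N); the robot touches neither spit nor roast (value of joint lock_knob above 1.2 rad and value of joint spit between -0.25 and 0.25 rad and velocity of joint spit between -0.3 and 0.3 rad/s and velocity of joint crank between -0.1 and 0.1 rad/s and contact force between the fingers and handle above 2 N and contact force between each of the arm, the fingers and roast below 0.3 N); the arm keeps its last pose, push and grip.
It fails at once if the robot touches the spit or the roast (contact force between any of the fingers, the arm and roast above 1 N).
It fails at once if the pepper mill, salt shaker or balance weight is moved (distance of any of pepper_mill_centre, salt_shaker_centre, balance_weight_centre from where it was at the start of the episode above 0.03 m).
It also fails if it takes over 67 s, if anything falls off the work surface, if the arm or the gripper's body presses on something with over 40 N, if the wrist force passes 120 N, or if a joint passes its speed limit or range.

### The arm

A 6-joint arm with a two-finger parallel gripper is mounted at the origin on a cart in front of the work surface, level with it; the furniture and walls round the work are solid. World frame = base frame: x ahead of the robot, y to its left, z up, the work surface at z = 0. Lengths are in m, angles in rad, forces in N, time in s.
With the tool pointing down it reaches from about 0.4 to 0.825 m from the base axis. Payload 7 kg.
Tool frame: the origin (TCP) lies midway between the tips of the shut fingers; the grasp point (between the pads) lies hold_point_z behind it (hold_point_z is the distance from the TCP to the grasp point, in m); z points along the fingers, y is the line along which they close (so a half turn about z gives the same grasp; the last joint's range is limited). The gripper opens to 88 mm and grips with 3 to 60 N. Pads are 19 mm wide; open, the fingers measure 130 mm over their backs; the gripper's body (78 mm by 193 mm) begins 47 mm behind the grasp point.
Start: joints at [1.534, 0.359, 0.012, 0, -1.224, -0.288], TCP at [0.215, 0.64, 0.227] pointing down, gripper open.
Joint ranges: [-3.07, 3.07], [-1.43, 2.12], [-1.02, 1.25], [-3.03, 1.67], [-3.05, -0], [-3.03, 3.03]. Speed limits (rad/s): [2.39, 2.39, 3.01, 3.14, 3.14, 3.14].

### API

Orientations are given as [roll, pitch, yaw] about the fixed x, y, z axes, in that order (R = Rz(yaw) Ry(pitch) Rx(roll)).
In Python, from station import * gives the robot as it stands.
- The arm moves only by the tool apply_moves, never from a script. Its argument "steps" is a list of rows, each an object with "translation": the shift along the world's x, y, z scaled (see below), a list of three; "rotation": the turn, a rotation vector about the world's x, y, z scaled (see below), a list of three. A call has exactly 10 rows; each row is the pose to reach, as a shift and turn from the pose commanded when the call began; what a row does not reach only later rows make up. The controller multiplies each number of a shift by 250 mm and each number of a turn by 30 degrees. A row lasts 1/12 s, in which the tool goes at most 41.7 mm and 7.16 degrees, less where a joint would pass 70% of its speed; a pose out of reach is approached as far as the arm can. A call with a number of a shift or a turn outside -1 to 1 is refused whole. A call with a gripper value outside its range is refused whole. "jaw" is the closure, from -1 (fully open) to 1 (shut), so that 0 is half open, set as the call begins (left out, the last holds). The fingers move at their own pace and stop on an object; "newtons" is the grip in N (left out, the last holds). Time passes only in rows, so rows that repeat a pose let the fingers close, or fill a call up. It gives the time, the measured TCP pose, the force, the opening and the grip force at its end, in the units of the state.
- get_state(): the state, without advancing time (a new reading comes with each control period).
- grab_frame(name): name is "side" or "top"; returns the picture (420x560x3 uint8, blue, green, red); there is no depth.
- camera_model(name): a dict with "fx", "fy", "cx", "cy" (pixels), "xyz" and "rotation" of the camera in the world. Camera axes: x right, y down, z forward; pixel columns grow to the right and rows downward; lengths in m; the calibration is good to about 2 mm. A picture is of the moment at which its call begins. camera_model takes no time and is no camera call.
- job_done(): hands the job in; it is judged then, once.
The state is a dict: "t": time; "q": joint angles; "qd": joint speeds; "joint_efforts": joint torques, N m; "eef_pos": TCP position; "ee_rot": TCP orientation; "force": force on the tool from outside, world axes, zero at the start; "moment": the same for the moment, N m; "width": finger opening in m; "gripper_force": force on a finger pad.
Only numpy, scipy, OpenCV 4.12 (cv2) and the standard library are available. Lean on these libraries where they do the work, as an engineer would, in place of code of your own. Each camera call takes 0.05 s, during which the arm holds its last target. There are 200 camera calls.

## Working session

There is one attempt and no reset: what is moved stays moved. The work goes in short steps, Python scripts to look and compute and a tool call to move; the robot and the scene stay as the last step left them, time stands still between calls to the robot, and variables do not carry over. Pictures are saved under pics/ and viewed, at most 10 in all, crops included, and the job is handed in when it is done.

Besides the shell and the picture viewer there is one more tool, called after ">>>" in YAML: its name, and indented under it one key for each argument. apply_moves: Moves the arm, as the interface text tells. Shifts and turns lie within -1 to 1; 1 stands for 250 mm of shift or 30 degrees of turn. Its arguments: {"type":"object","properties":{"steps":{"type":"array"},"jaw":{"type":"number"},"newtons":{"type":"number"}},"required":["steps"]}

```bash
mkdir -p pics; python3 - <<'E'
from station import *
import cv2
for n in("side","top"):
    cv2.imwrite(f"pics/{n}0.png",grab_frame(n)); print(n,camera_model(n))
print(get_state())
E
```

```text
side {'fx': 432.5796023092054, 'fy': 432.5796023092054, 'cx': 285.5976793065976, 'cy': 211.58787375472116, 'xyz': array([0.42093819, 0.93905609, 0.54661218]), 'rotation': array([-1.92901612, -0.01957713, -3.01647372])}
top {'fx': 473.8779962153912, 'fy': 473.8779962153912, 'cx': 275.2236417782227, 'cy': 208.62766449442125, 'xyz': array([ 0.40887555, -0.03637185,  1.28858656]), 'rotation': array([-3.00160313,  0.00688574, -1.59212901])}
{'t': 0.1, 'q': array([ 1.53408107e+00,  3.59300045e-01,  1.11534428e-02, -3.02139737e-04,
       -1.22412176e+00, -2.88110851e-01]), 'qd': array([-9.71839035e-05, -4.61922262e-04,  2.25907745e-03,  2.71551949e-03,
       -9.81835598e-04, -9.90881995e-04]), 'joint_efforts': array([-1.79305891e-03, -5.84162343e+01,  2.93750167e+01,  7.01559797e+00,
        1.01114748e-02, -4.79891276e-05]), 'eef_pos': array([0.21530345, 0.63927252, 0.22572867]), 'ee_rot': array([ 3.14010058e+00, -1.45963167e-04, -3.24928866e-01]), 'force': array([-0.4634386 ,  0.75782487, -0.32274208]), 'moment': array([ 0.00287741,  0.00574453, -0.00180513]), 'gripper_force': 0.0, 'width': 0.08768287227832117}
```

View pics/side0.png

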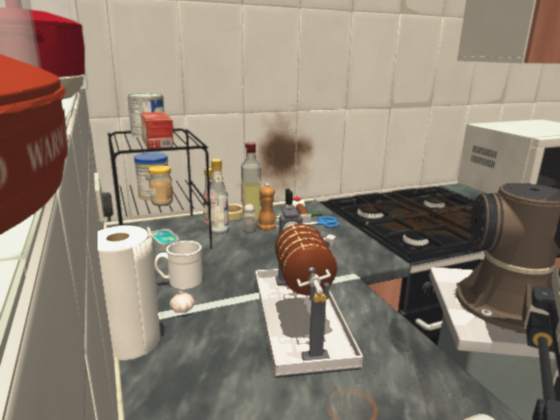

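View pics/top0.png

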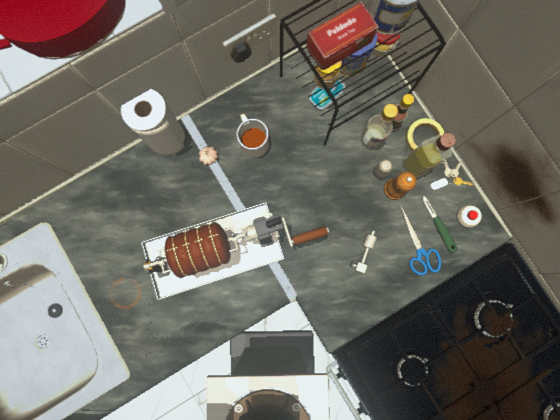

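The side view shows the roast end-on at (305,262) with the tower behind it at (290,205). The top view shows the roast at about (198,248), the tower and knob near (268,228), the handle near (310,236) and the weight at (366,250).

```bash
cat > h.py <<'E'
import numpy as np,cv2
from scipy.spatial.transform import Rotation as R
from station import *
def ray(n,u,v):
    m=camera_model(n); r=np.array(m["rotation"])
    M=r if r.shape==(3,3) else R.from_euler('xyz',r).as_matrix()
    return np.array(m["xyz"]),M@np.array([(u-m["cx"])/m["fx"],(v-m["cy"])/m["fy"],1])
def atz(n,u,v,z):
    o,d=ray(n,u,v); return (o+d*(z-o[2])/d[2]).round(4)
def proj(n,p):
    m=camera_model(n); c=R.from_euler('xyz',m["rotation"]).as_matrix().T@(np.array(p)-m["xyz"])
    return (m["fx"]*c[0]/c[2]+m["cx"],m["fy"]*c[1]/c[2]+m["cy"])
def crop(n,x0,y0,x1,y1,k,f):
    i=grab_frame(n)[y0:y1,x0:x1]; cv2.imwrite(f,cv2.resize(i,None,fx=k,fy=k,interpolation=cv2.INTER_CUBIC))
E
python3 - <<'E'
import cv2
i=cv2.imread("pics/top0.png")[195:295,220:350]
cv2.imwrite("pics/c1.png",cv2.resize(i,None,fx=6,fy=6,interpolation=cv2.INTER_CUBIC))
from h import *
print(atz("top",310,236,.155),atz("top",268,228,.226),atz("top",198,248,.155))
E
```

```text
[ 0.5007 -0.1138  0.155 ] [ 0.5151 -0.015   0.226 ] [0.4778 0.1546 0.155 ]
```

View pics/c1.png

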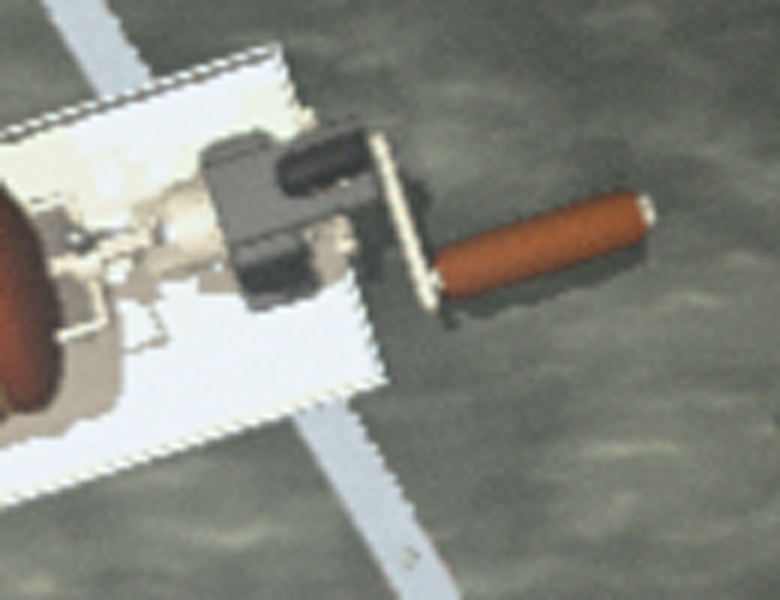

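The crop shows the black knob bar centred at full-image (274.5,222.4). The handle runs from (293.3,241.7) to (326.7,230.8), and the crank arm points to the robot's side.

```bash
python3 - <<'E'
from h import *
a=atz("top",293.3,241.7,.155);b=atz("top",326.7,230.8,.155);h=(a+b)/2
r=atz("top",198,248,.16)
print(a,b,np.linalg.norm(a-b),h)
d1=(a-b)/np.linalg.norm(a-b)
k=atz("top",274.5,222.4,.236)
ka=atz("top",220+285/6,195+183/6,.236);kb=atz("top",220+368/6,195+148/6,.236)
print("knob",k,ka,kb,np.degrees(np.arctan2(*(ka-kb)[1::-1])))
print("dir handle",np.degrees(np.arctan2(d1[1],d1[0])))
for ang in (np.arctan2(d1[1],d1[0]),):
    y=np.array([np.cos(ang),np.sin(ang),0]);x=np.array([y[1],-y[0],0])
    cc=h+.05*x; v=r-cc; print("cc",cc,"roast rel",v@x,v@y,"knob rel",(k-cc)@x,(k-cc)@y,'x',x)
v=r-k;print("k->r deg",np.degrees(np.arctan2(v[1],v[0])),np.linalg.norm(v[:2]))
v=r-(h);L=np.linalg.norm(v[:2]);print(L)
for p in((322,207),(170,255)):print(atz("side",p[0],p[1],0))
E
```

```text
[ 0.4879 -0.0735  0.155 ] [ 0.5123 -0.1543  0.155 ] 0.08440379138403677 [ 0.5001 -0.1139  0.155 ]
knob [ 0.5263 -0.03    0.236 ] [ 0.5197 -0.0142  0.236 ] [ 0.5321 -0.0454  0.236 ] 111.6746491190241
dir handle 106.80327640203573
cc [ 0.54796515 -0.09944567  0.155     ] roast rel 0.005753419637142015 0.2628033603262423 knob rel -0.0006643015471511707 0.0727436516691977 x [0.95730297 0.28908654 0.        ]
k->r deg 104.86931216403416 0.19016803096209414
0.26865228456128937
[ 0.4649 -0.5836  0.    ]
[ 0.8693 -0.1087  0.    ]
```

```bash
python3 -c "
import station
print([n for n in dir(station) if n[0]!='_'], getattr(station,'hold_point_z',None))"
```

```text
['Unreachable', 'camera_model', 'get_state', 'grab_frame', 'hold_point_z', 'job_done'] 0.0188
```

>>> apply_moves:
  steps:
    - {"translation":[0.05,-0.1,0.2],"rotation":[0,0,-0.1]}
    - {"translation":[0.1,-0.2,0.4],"rotation":[0,0,-0.2]}
    - {"translation":[0.15,-0.32,0.5],"rotation":[0,0,-0.4]}
    - {"translation":[0.2,-0.45,0.5],"rotation":[0,0,-0.6]}
    - {"translation":[0.26,-0.6,0.5],"rotation":[0,0,-0.8]}
    - {"translation":[0.32,-0.74,0.5],"rotation":[0,0,-1]}
    - {"translation":[0.38,-0.88,0.5],"rotation":[0,0,-1]}
    - {"translation":[0.44,-1,0.5],"rotation":[0,0,-1]}
    - {"translation":[0.44,-1,0.5],"rotation":[0,0,-1]}
    - {"translation":[0.44,-1,0.5],"rotation":[0,0,-1]}
  jaw: -1

```text
t: 0.93
eef_pos: [0.3261, 0.3879, 0.3522]
ee_rot: [-3.14, 0.001, -0.851]
force: [0.2, 0.4, -0.0]
width: 0.088
gripper_force: 0.0
```

>>> apply_moves:
  steps:
    - {"translation":[0.06,-0.14,0],"rotation":[0,0,-0.2]}
    - {"translation":[0.13,-0.28,0],"rotation":[0,0,-0.4]}
    - {"translation":[0.2,-0.42,0],"rotation":[0,0,-0.6]}
    - {"translation":[0.26,-0.56,0],"rotation":[0,0,-0.84]}
    - {"translation":[0.33,-0.7,0],"rotation":[0,0,-0.84]}
    - {"translation":[0.4,-0.84,0],"rotation":[0,0,-0.84]}
    - {"translation":[0.47,-1,0],"rotation":[0,0,-0.84]}
    - {"translation":[0.54,-1,0],"rotation":[0,0,-0.84]}
    - {"translation":[0.6,-1,0],"rotation":[0,0,-0.84]}
    - {"translation":[0.6,-1,0],"rotation":[0,0,-0.84]}

```text
t: 1.77
eef_pos: [0.4775, 0.1399, 0.3503]
ee_rot: [3.14, -0.001, -1.29]
force: [-0.1, 1.4, 0.8]
width: 0.0879
gripper_force: 0.0
```

>>> apply_moves:
  steps:
    - {"translation":[0.05,-0.15,0],"rotation":[0,0,0]}
    - {"translation":[0.1,-0.3,0],"rotation":[0,0,0]}
    - {"translation":[0.15,-0.45,0],"rotation":[0,0,0]}
    - {"translation":[0.18,-0.58,0],"rotation":[0,0,0]}
    - {"translation":[0.2,-0.67,-0.05],"rotation":[0,0,0]}
    - {"translation":[0.2,-0.67,-0.12],"rotation":[0,0,0]}
    - {"translation":[0.2,-0.67,-0.2],"rotation":[0,0,0]}
    - {"translation":[0.2,-0.67,-0.25],"rotation":[0,0,0]}
    - {"translation":[0.2,-0.67,-0.25],"rotation":[0,0,0]}
    - {"translation":[0.2,-0.67,-0.25],"rotation":[0,0,0]}

```text
t: 2.6
eef_pos: [0.5254, -0.0271, 0.2885]
ee_rot: [3.14, -0.0, -1.287]
force: [-0.8, -0.6, 0.1]
width: 0.0877
gripper_force: 0.0
```

>>> apply_moves:
  steps:
    - {"translation":[0,-0.012,-0.06],"rotation":[0,0,0]}
    - {"translation":[0,-0.012,-0.12],"rotation":[0,0,0]}
    - {"translation":[0,-0.012,-0.18],"rotation":[0,0,0]}
    - {"translation":[0,-0.012,-0.24],"rotation":[0,0,0]}
    - {"translation":[0,-0.012,-0.28],"rotation":[0,0,0]}
    - {"translation":[0,-0.012,-0.31],"rotation":[0,0,0]}
    - {"translation":[0,-0.012,-0.31],"rotation":[0,0,0]}
    - {"translation":[0,-0.012,-0.31],"rotation":[0,0,0]}
    - {"translation":[0,-0.012,-0.31],"rotation":[0,0,0]}
    - {"translation":[0,-0.012,-0.31],"rotation":[0,0,0]}

```text
t: 3.43
eef_pos: [0.526, -0.0307, 0.2125]
ee_rot: [-3.14, -0.0, -1.288]
force: [-0.1, 0.5, -0.1]
width: 0.0876
gripper_force: 0.0
```

>>> apply_moves:
  steps:
    - {"translation":[0,0,0],"rotation":[0,0,0]}
    - {"translation":[0,0,0],"rotation":[0,0,0]}
    - {"translation":[0,0,0],"rotation":[0,0,0]}
    - {"translation":[0,0,0],"rotation":[0,0,0]}
    - {"translation":[0,0,0],"rotation":[0,0,0]}
    - {"translation":[0,0,0],"rotation":[0,0,0]}
    - {"translation":[0,0,0],"rotation":[0,0,0]}
    - {"translation":[0,0,0],"rotation":[0,0,0]}
    - {"translation":[0,0,0],"rotation":[0,0,0]}
    - {"translation":[0,0,0],"rotation":[0,0,0]}
  jaw: 1
  newtons: 25

```text
t: 4.27
eef_pos: [0.5254, -0.0308, 0.2115]
ee_rot: [3.142, -0.0, -1.288]
force: [-0.2, -0.0, 1.3]
width: 0.0267
gripper_force: 0.0
```

>>> apply_moves:
  steps:
    - {"translation":[0,0,0],"rotation":[0,0,0]}
    - {"translation":[0,0,0],"rotation":[0,0,0]}
    - {"translation":[0,0,0],"rotation":[0,0,0]}
    - {"translation":[0,0,0],"rotation":[0,0,0]}
    - {"translation":[0,0,0],"rotation":[0,0,0.15]}
    - {"translation":[0,0,0],"rotation":[0,0,0.3]}
    - {"translation":[0,0,0],"rotation":[0,0,0.45]}
    - {"translation":[0,0,0],"rotation":[0,0,0.6]}
    - {"translation":[0,0,0],"rotation":[0,0,0.8]}
    - {"translation":[0,0,0],"rotation":[0,0,1]}

```text
t: 5.1
eef_pos: [0.53, -0.0293, 0.2121]
ee_rot: [-3.134, -0.005, -0.759]
force: [15.6, 1.3, -8.7]
width: 0.0129
gripper_force: 25.0
```

>>> apply_moves:
  steps:
    - {"translation":[0.016,0.002,0],"rotation":[0,0,0.15]}
    - {"translation":[0.016,0.002,0],"rotation":[0,0,0.3]}
    - {"translation":[0.016,0.002,0],"rotation":[0,0,0.45]}
    - {"translation":[0.016,0.002,0],"rotation":[0,0,0.6]}
    - {"translation":[0.016,0.002,0],"rotation":[0,0,0.75]}
    - {"translation":[0.016,0.002,0],"rotation":[0,0,0.9]}
    - {"translation":[0.016,0.002,0],"rotation":[0,0,1]}
    - {"translation":[0.016,0.002,0],"rotation":[0,0,1]}
    - {"translation":[0.016,0.002,0],"rotation":[0,0,1]}
    - {"translation":[0.016,0.002,0],"rotation":[0,0,1]}

```text
t: 5.93
eef_pos: [0.5307, -0.0286, 0.212]
ee_rot: [-3.138, -0.002, -0.24]
force: [1.9, 7.8, 1.1]
width: 0.0126
gripper_force: 25.0
```

>>> apply_moves:
  steps:
    - {"translation":[0,0,0],"rotation":[0,0,0.15]}
    - {"translation":[0,0,0],"rotation":[0,0,0.3]}
    - {"translation":[0,0,0],"rotation":[0,0,0.45]}
    - {"translation":[0,0,0],"rotation":[0,0,0.6]}
    - {"translation":[0,0,0],"rotation":[0,0,0.75]}
    - {"translation":[0,0,0],"rotation":[0,0,0.9]}
    - {"translation":[0,0,0],"rotation":[0,0,1]}
    - {"translation":[0,0,0],"rotation":[0,0,1]}
    - {"translation":[0,0,0],"rotation":[0,0,1]}
    - {"translation":[0,0,0],"rotation":[0,0,1]}

```text
t: 6.77
eef_pos: [0.5307, -0.0277, 0.2119]
ee_rot: [-3.139, -0.004, 0.283]
force: [0.5, 12.5, 2.6]
width: 0.0128
gripper_force: 25.0
```

```bash
python3 -c "
from station import *
s=get_state();print(s['moment'],s['q'])"
```

```text
[4.36845974 0.07450843 0.02800292] [ 0.31499095  0.1312822  -0.32601233 -0.00321303 -1.10939863  1.54045993]
```

>>> apply_moves:
  steps:
    - {"translation":[0,0,0],"rotation":[0,0,0]}
    - {"translation":[0,0,0],"rotation":[0,0,0]}
    - {"translation":[0,0,0],"rotation":[0,0,0]}
    - {"translation":[0,0,0],"rotation":[0,0,0]}
    - {"translation":[0,0,0],"rotation":[0,0,0]}
    - {"translation":[0,0,0.06],"rotation":[0,0,0]}
    - {"translation":[0,0,0.15],"rotation":[0,0,0]}
    - {"translation":[0,0,0.25],"rotation":[0,0,-0.2]}
    - {"translation":[0,-0.05,0.34],"rotation":[0,0,-0.4]}
    - {"translation":[-0.02,-0.12,0.34],"rotation":[0,0,-0.6]}
  jaw: -1

```text
t: 7.6
eef_pos: [0.5269, -0.0603, 0.3013]
ee_rot: [-3.142, -0.007, -0.035]
force: [0.5, -0.9, 0.8]
width: 0.0743
gripper_force: 0.0
```

>>> apply_moves:
  steps:
    - {"translation":[-0.01,-0.06,0],"rotation":[0,0,-0.2]}
    - {"translation":[-0.03,-0.12,0],"rotation":[0,0,-0.4]}
    - {"translation":[-0.05,-0.19,0],"rotation":[0,0,-0.6]}
    - {"translation":[-0.08,-0.26,0],"rotation":[0,0,-0.8]}
    - {"translation":[-0.08,-0.27,0],"rotation":[0,0,-1]}
    - {"translation":[-0.08,-0.27,0],"rotation":[0,0,-1]}
    - {"translation":[-0.08,-0.27,0],"rotation":[0,0,-1]}
    - {"translation":[-0.08,-0.27,0],"rotation":[0,0,-1]}
    - {"translation":[-0.08,-0.27,0],"rotation":[0,0,-1]}
    - {"translation":[-0.08,-0.27,0],"rotation":[0,0,-1]}

```text
t: 8.43
eef_pos: [0.5046, -0.1274, 0.2965]
ee_rot: [3.141, 0.0, -0.553]
force: [-0.2, 0.0, -0.3]
width: 0.0874
gripper_force: 0.0
```

>>> apply_moves:
  steps:
    - {"translation":[0,0,0],"rotation":[0,0,-0.2]}
    - {"translation":[0,0,0],"rotation":[0,0,-0.4]}
    - {"translation":[0,0,0],"rotation":[0,0,-0.6]}
    - {"translation":[0,0,0],"rotation":[0,0,-0.8]}
    - {"translation":[0,0,0],"rotation":[0,0,-1]}
    - {"translation":[0,0,0],"rotation":[0,0,-1]}
    - {"translation":[0,0,0],"rotation":[0,0,-1]}
    - {"translation":[0,0,0],"rotation":[0,0,-1]}
    - {"translation":[0,0,0],"rotation":[0,0,-1]}
    - {"translation":[0,0,0],"rotation":[0,0,-1]}

```text
t: 9.27
eef_pos: [0.5045, -0.1278, 0.2966]
ee_rot: [-3.142, -0.0, -1.077]
force: [0.1, 0.9, -0.1]
width: 0.088
gripper_force: 0.0
```

```bash
python3 - <<'E'
from h import *
crop("top",220,195,350,295,6,"pics/c2.png")
E
```

```text
(no output)
```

View pics/c2.png

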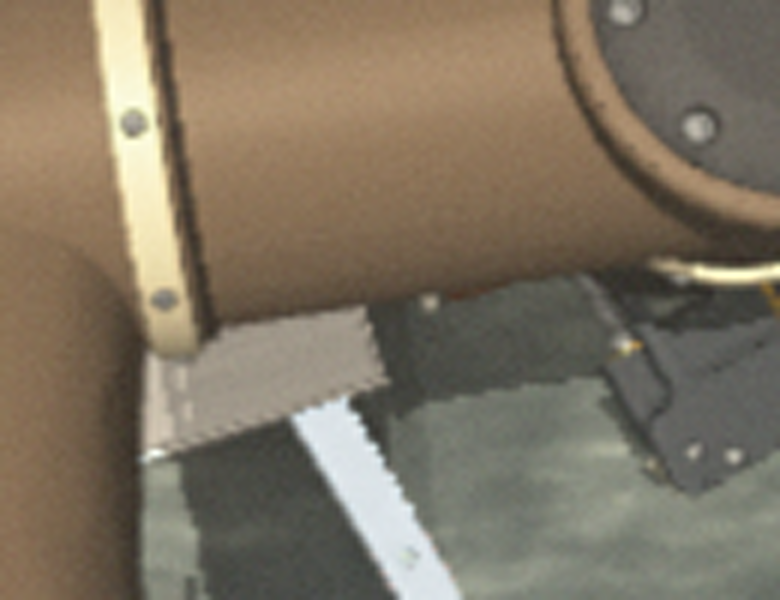

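The arm hides the work in the top view; only the tray corner at (370,350 in the crop) shows, so I'll go by numbers and force.

>>> apply_moves:
  steps:
    - {"translation":[0.01,0.007,-0.07],"rotation":[0,0,-0.15]}
    - {"translation":[0.01,0.007,-0.15],"rotation":[0,0,-0.3]}
    - {"translation":[0.01,0.007,-0.24],"rotation":[0,0,-0.407]}
    - {"translation":[0.01,0.007,-0.33],"rotation":[0,0,-0.407]}
    - {"translation":[0.01,0.007,-0.42],"rotation":[0,0,-0.407]}
    - {"translation":[0.01,0.007,-0.5],"rotation":[0,0,-0.407]}
    - {"translation":[0.01,0.007,-0.57],"rotation":[0,0,-0.407]}
    - {"translation":[0.01,0.007,-0.62],"rotation":[0,0,-0.407]}
    - {"translation":[0.01,0.007,-0.642],"rotation":[0,0,-0.407]}
    - {"translation":[0.01,0.007,-0.642],"rotation":[0,0,-0.407]}

```text
t: 10.15
eef_pos: [0.5062, -0.1261, 0.1349]
ee_rot: [3.139, 0.0, -1.291]
force: [0.1, 0.7, 0.9]
width: 0.0874
gripper_force: 0.0
```

>>> apply_moves:
  steps:
    - {"translation":[0,0,0],"rotation":[0,0,0]}
    - {"translation":[0,0,0],"rotation":[0,0,0]}
    - {"translation":[0,0,0],"rotation":[0,0,0]}
    - {"translation":[0,0,0],"rotation":[0,0,0]}
    - {"translation":[0,0,0],"rotation":[0,0,0]}
    - {"translation":[0,0,0],"rotation":[0,0,0]}
    - {"translation":[0,0,0],"rotation":[0,0,0]}
    - {"translation":[0,0,0],"rotation":[0,0,0]}
    - {"translation":[0,0,0],"rotation":[0,0,0]}
    - {"translation":[0,0,0],"rotation":[0,0,0]}
  jaw: 1
  newtons: 25

```text
t: 10.98
eef_pos: [0.5069, -0.1261, 0.136]
ee_rot: [3.141, -0.0, -1.292]
force: [-0.4, -0.1, -0.4]
width: 0.0262
gripper_force: 0.0
```

```bash
python3 - <<'E'
from h import *
s=get_state();print(s)
crop("side",230,170,370,275,5,"pics/s1.png")
E
```

```text
{'t': 10.9833, 'q': array([ 1.32240499e-01,  1.89119703e-01, -4.47506365e-01,  2.33111667e-05,
       -9.34262681e-01,  1.46710940e-01]), 'qd': array([-0.00016153, -0.00024288,  0.00186929, -0.00035873,  0.00115563,
        0.00134595]), 'joint_efforts': array([-1.41216777e-03, -4.06393540e+01,  2.51207811e+01,  5.97744986e+00,
        4.70528402e-02,  6.13887642e-05]), 'eef_pos': array([ 0.50689755, -0.12607063,  0.1360325 ]), 'ee_rot': array([ 3.14149848e+00, -5.03245688e-06, -1.29183103e+00]), 'force': array([-0.43411015, -0.1200494 , -0.37568788]), 'moment': array([ 0.05867068, -0.01802083, -0.01157603]), 'gripper_force': 0.0, 'width': 0.02622472066952868}
```

View pics/s1.png

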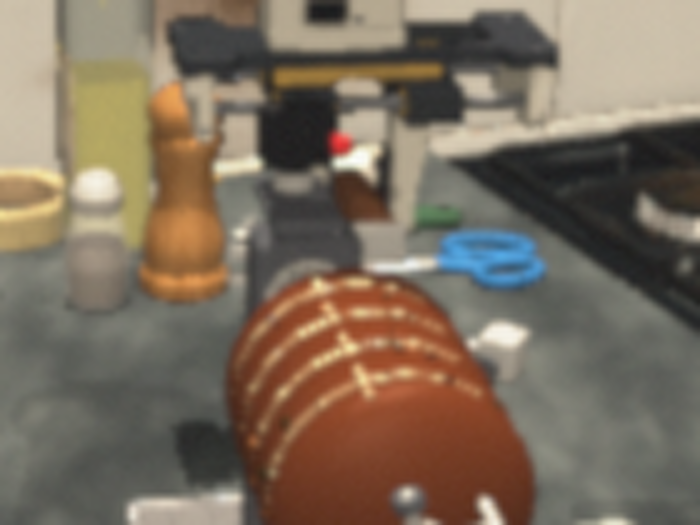

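The side crop shows the roast's knot line at about (345,345), the knob now seen broadside (free) at (295,130), and the handle between the fingers at about (360,200).

>>> apply_moves:
  steps:
    - {"translation":[0,0,0],"rotation":[0,0,0]}
    - {"translation":[0,0,0],"rotation":[0,0,0]}
    - {"translation":[0,0,0],"rotation":[0,0,0]}
    - {"translation":[0,0,0],"rotation":[0,0,0]}
    - {"translation":[0,0,0],"rotation":[0,0,0]}
    - {"translation":[0.0024,0.0007,0.0313],"rotation":[0,0,0]}
    - {"translation":[0.0094,0.0027,0.0618],"rotation":[0,0,0]}
    - {"translation":[0.0209,0.006,0.0908],"rotation":[0,0,0]}
    - {"translation":[0.0367,0.0105,0.1176],"rotation":[0,0,0]}
    - {"translation":[0.0563,0.0162,0.1414],"rotation":[0,0,0]}
  jaw: 1
  newtons: 30

```text
t: 11.87
eef_pos: [0.519, -0.1222, 0.1711]
ee_rot: [3.137, 0.001, -1.292]
force: [-6.9, -2.2, -3.3]
width: 0.0231
gripper_force: 30.0
```

```bash
cat >> h.py <<'E'
X=np.array([np.cos(np.radians(16)),np.sin(np.radians(16)),0]);Y=np.array([-X[1],X[0],0])
def rep(tag=""):
    s=get_state();f=s["force"];p=s["eef_pos"]
    # plane coords relative to (0.507,-.126,.136)=handle start
    d=p-np.array([.507,-.126,.136]); u=np.array([d@X-.05,d[2]]); th=np.arctan2(u[1],-u[0]);r=np.hypot(*u)
    F=np.array([f@X,f[2]]); er=u/r; et=np.array([np.sin(th),np.cos(th)])
    print(tag,"t",round(s["t"],2),"th",round(np.degrees(th),1),"r",round(r*1e3,1),"Fx,Fz",F.round(1),"Fr",(F@er).round(1),"Ft",(F@et).round(1),"Fy",(f@Y).round(1),"w",round(s["width"],4),"g",s["gripper_force"])
E
python3 - <<'E'
from h import *
rep()
E
```

```text
t 11.87 th 43.1 r 51.4 Fx,Fz [-7.3 -3.3] Fr 3.1 Ft -7.4 Fy -0.2 w 0.0231 g 30.012271106243134
```

```bash
cat >> h.py <<'E'
def tab(a,b,n=10):
    t=np.radians(a+(b-a)*np.arange(1,n+1)/n);a=np.radians(a)
    k=np.cos(a)-np.cos(t)
    print(a, b,' '.join("[%.3f,%.3f,%.3f]"%(.1922*q,.0552*q,.2*z) for q,z in zip(k,np.sin(t)-np.sin(a))))
E
python3 - <<'E'
from h import *
cv2.imwrite("pics/a45.png",grab_frame("side"))
for a in range(45,360,45): tab(a,a+45)
E
```

```text
0.7853981633974483 90 [0.011,0.003,0.011] [0.023,0.007,0.020] [0.035,0.010,0.029] [0.049,0.014,0.037] [0.062,0.018,0.043] [0.077,0.022,0.049] [0.091,0.026,0.053] [0.106,0.030,0.056] [0.121,0.035,0.058] [0.136,0.039,0.059]
1.5707963267948966 135 [0.015,0.004,-0.001] [0.030,0.009,-0.002] [0.045,0.013,-0.006] [0.059,0.017,-0.010] [0.074,0.021,-0.015] [0.087,0.025,-0.022] [0.100,0.029,-0.029] [0.113,0.032,-0.038] [0.125,0.036,-0.048] [0.136,0.039,-0.059]
2.356194490192345 180 [0.010,0.003,-0.012] [0.020,0.006,-0.024] [0.028,0.008,-0.037] [0.035,0.010,-0.051] [0.042,0.012,-0.065] [0.047,0.013,-0.080] [0.051,0.015,-0.095] [0.054,0.015,-0.110] [0.056,0.016,-0.126] [0.056,0.016,-0.141]
3.141592653589793 225 [-0.001,-0.000,-0.016] [-0.002,-0.001,-0.031] [-0.005,-0.002,-0.047] [-0.009,-0.003,-0.062] [-0.015,-0.004,-0.077] [-0.021,-0.006,-0.091] [-0.028,-0.008,-0.104] [-0.037,-0.011,-0.118] [-0.046,-0.013,-0.130] [-0.056,-0.016,-0.141]
3.9269908169872414 270 [-0.011,-0.003,-0.011] [-0.023,-0.007,-0.020] [-0.035,-0.010,-0.029] [-0.049,-0.014,-0.037] [-0.062,-0.018,-0.043] [-0.077,-0.022,-0.049] [-0.091,-0.026,-0.053] [-0.106,-0.030,-0.056] [-0.121,-0.035,-0.058] [-0.136,-0.039,-0.059]
4.71238898038469 315 [-0.015,-0.004,0.001] [-0.030,-0.009,0.002] [-0.045,-0.013,0.006] [-0.059,-0.017,0.010] [-0.074,-0.021,0.015] [-0.087,-0.025,0.022] [-0.100,-0.029,0.029] [-0.113,-0.032,0.038] [-0.125,-0.036,0.048] [-0.136,-0.039,0.059]
5.497787143782138 360 [-0.010,-0.003,0.012] [-0.020,-0.006,0.024] [-0.028,-0.008,0.037] [-0.035,-0.010,0.051] [-0.042,-0.012,0.065] [-0.047,-0.013,0.080] [-0.051,-0.015,0.095] [-0.054,-0.015,0.110] [-0.056,-0.016,0.126] [-0.056,-0.016,0.141]
```

>>> apply_moves:
  steps:
    - {"translation":[0.011,0.003,0.011],"rotation":[0,0,0]}
    - {"translation":[0.023,0.007,0.02],"rotation":[0,0,0]}
    - {"translation":[0.035,0.01,0.029],"rotation":[0,0,0]}
    - {"translation":[0.049,0.014,0.037],"rotation":[0,0,0]}
    - {"translation":[0.062,0.018,0.043],"rotation":[0,0,0]}
    - {"translation":[0.077,0.022,0.049],"rotation":[0,0,0]}
    - {"translation":[0.091,0.026,0.053],"rotation":[0,0,0]}
    - {"translation":[0.106,0.03,0.056],"rotation":[0,0,0]}
    - {"translation":[0.121,0.035,0.058],"rotation":[0,0,0]}
    - {"translation":[0.136,0.039,0.059],"rotation":[0,0,0]}

```text
t: 12.75
eef_pos: [0.554, -0.1118, 0.1868]
ee_rot: [3.14, 0.001, -1.292]
force: [-8.3, 1.3, 4.3]
width: 0.0233
gripper_force: 30.0
```

```bash
python3 -c "
from h import *
rep();cv2.imwrite('pics/a90.png',grab_frame('side'))"
```

```text
t 12.75 th 88.9 r 50.8 Fx,Fz [-7.6  4.3] Fr 4.5 Ft -7.5 Fy 3.5 w 0.0233 g 30.009909868240356
```

>>> apply_moves:
  steps:
    - {"translation":[0.015,0.004,-0.001],"rotation":[0,0,0]}
    - {"translation":[0.03,0.009,-0.002],"rotation":[0,0,0]}
    - {"translation":[0.045,0.013,-0.006],"rotation":[0,0,0]}
    - {"translation":[0.059,0.017,-0.01],"rotation":[0,0,0]}
    - {"translation":[0.074,0.021,-0.015],"rotation":[0,0,0]}
    - {"translation":[0.087,0.025,-0.022],"rotation":[0,0,0]}
    - {"translation":[0.1,0.029,-0.029],"rotation":[0,0,0]}
    - {"translation":[0.113,0.032,-0.038],"rotation":[0,0,0]}
    - {"translation":[0.125,0.036,-0.048],"rotation":[0,0,0]}
    - {"translation":[0.136,0.039,-0.059],"rotation":[0,0,0]}

```text
t: 13.63
eef_pos: [0.5883, -0.1016, 0.1718]
ee_rot: [3.141, 0.001, -1.292]
force: [-8.1, 2.9, 3.4]
width: 0.0232
gripper_force: 30.0
```

```bash
python3 -c "
from h import *
rep();cv2.imwrite('pics/a135.png',grab_frame('side'))"
```

```text
t 13.63 th 134.3 r 50.0 Fx,Fz [-7.   3.4] Fr -2.4 Ft -7.4 Fy 5.1 w 0.0232 g 29.998775124549866
```

>>> apply_moves:
  steps:
    - {"translation":[0.01,0.003,-0.012],"rotation":[0,0,0]}
    - {"translation":[0.02,0.006,-0.024],"rotation":[0,0,0]}
    - {"translation":[0.028,0.008,-0.037],"rotation":[0,0,0]}
    - {"translation":[0.035,0.01,-0.051],"rotation":[0,0,0]}
    - {"translation":[0.042,0.012,-0.065],"rotation":[0,0,0]}
    - {"translation":[0.047,0.013,-0.08],"rotation":[0,0,0]}
    - {"translation":[0.051,0.015,-0.095],"rotation":[0,0,0]}
    - {"translation":[0.054,0.015,-0.11],"rotation":[0,0,0]}
    - {"translation":[0.056,0.016,-0.126],"rotation":[0,0,0]}
    - {"translation":[0.056,0.016,-0.141],"rotation":[0,0,0]}

```text
t: 14.52
eef_pos: [0.602, -0.0977, 0.1365]
ee_rot: [3.14, 0.001, -1.292]
force: [-8.5, 4.0, 5.4]
width: 0.0231
gripper_force: 30.0
```

```bash
python3 -c "
from h import *
rep();cv2.imwrite('pics/a180.png',grab_frame('side'))"
```

```text
t 14.52 th 179.4 r 49.2 Fx,Fz [-7.1  5.4] Fr -7.1 Ft -5.4 Fy 6.2 w 0.0231 g 29.9983611702919
```

>>> apply_moves:
  steps:
    - {"translation":[-0.001,0,-0.016],"rotation":[0,0,0]}
    - {"translation":[-0.002,-0.001,-0.031],"rotation":[0,0,0]}
    - {"translation":[-0.005,-0.002,-0.047],"rotation":[0,0,0]}
    - {"translation":[-0.009,-0.003,-0.062],"rotation":[0,0,0]}
    - {"translation":[-0.015,-0.004,-0.077],"rotation":[0,0,0]}
    - {"translation":[-0.021,-0.006,-0.091],"rotation":[0,0,0]}
    - {"translation":[-0.028,-0.008,-0.104],"rotation":[0,0,0]}
    - {"translation":[-0.037,-0.011,-0.118],"rotation":[0,0,0]}
    - {"translation":[-0.046,-0.013,-0.13],"rotation":[0,0,0]}
    - {"translation":[-0.056,-0.016,-0.141],"rotation":[0,0,0]}

```text
t: 15.4
eef_pos: [0.5891, -0.1017, 0.1023]
ee_rot: [-3.141, 0.0, -1.291]
force: [-7.6, 4.5, 12.0]
width: 0.0232
gripper_force: 30.0
```

```bash
python3 -c "
from h import *
rep();cv2.imwrite('pics/a225.png',grab_frame('side'))"
```

```text
t 15.4 th -136.6 r 49.0 Fx,Fz [-6. 12.] Fr -12.7 Ft -4.6 Fy 6.4 w 0.0232 g 29.99614030122757
```

>>> apply_moves:
  steps:
    - {"translation":[-0.011,-0.003,-0.011],"rotation":[0,0,0]}
    - {"translation":[-0.023,-0.007,-0.02],"rotation":[0,0,0]}
    - {"translation":[-0.035,-0.01,-0.029],"rotation":[0,0,0]}
    - {"translation":[-0.049,-0.014,-0.037],"rotation":[0,0,0]}
    - {"translation":[-0.062,-0.018,-0.043],"rotation":[0,0,0]}
    - {"translation":[-0.077,-0.022,-0.049],"rotation":[0,0,0]}
    - {"translation":[-0.091,-0.026,-0.053],"rotation":[0,0,0]}
    - {"translation":[-0.106,-0.03,-0.056],"rotation":[0,0,0]}
    - {"translation":[-0.121,-0.035,-0.058],"rotation":[0,0,0]}
    - {"translation":[-0.136,-0.039,-0.059],"rotation":[0,0,0]}

```text
t: 16.28
eef_pos: [0.5561, -0.1117, 0.0869]
ee_rot: [-3.139, -0.0, -1.291]
force: [0.6, 5.6, 6.6]
width: 0.0233
gripper_force: 30.0
```

```bash
python3 -c "
from h import *
rep();cv2.imwrite('pics/a270.png',grab_frame('side'))"
```

```text
t 16.28 th -91.3 r 49.1 Fx,Fz [2.1 6.6] Fr -6.5 Ft -2.3 Fy 5.2 w 0.0233 g 29.975882470607758
```

>>> apply_moves:
  steps:
    - {"translation":[-0.015,-0.004,0.001],"rotation":[0,0,0]}
    - {"translation":[-0.03,-0.009,0.002],"rotation":[0,0,0]}
    - {"translation":[-0.045,-0.013,0.006],"rotation":[0,0,0]}
    - {"translation":[-0.059,-0.017,0.01],"rotation":[0,0,0]}
    - {"translation":[-0.074,-0.021,0.015],"rotation":[0,0,0]}
    - {"translation":[-0.087,-0.025,0.022],"rotation":[0,0,0]}
    - {"translation":[-0.1,-0.029,0.029],"rotation":[0,0,0]}
    - {"translation":[-0.113,-0.032,0.038],"rotation":[0,0,0]}
    - {"translation":[-0.125,-0.036,0.048],"rotation":[0,0,0]}
    - {"translation":[-0.136,-0.039,0.059],"rotation":[0,0,0]}

```text
t: 17.17
eef_pos: [0.5207, -0.1222, 0.101]
ee_rot: [-3.142, -0.0, -1.292]
force: [3.6, 1.6, -0.7]
width: 0.0227
gripper_force: 30.0
```

```bash
python3 -c "
from h import *
rep();cv2.imwrite('pics/a315.png',grab_frame('side'))"
```

```text
t 17.17 th -44.4 r 50.1 Fx,Fz [ 3.9 -0.7] Fr -2.3 Ft -3.2 Fy 0.5 w 0.0227 g 29.97412919998169
```

>>> apply_moves:
  steps:
    - {"translation":[-0.01,-0.003,0.012],"rotation":[0,0,0]}
    - {"translation":[-0.02,-0.006,0.024],"rotation":[0,0,0]}
    - {"translation":[-0.028,-0.008,0.037],"rotation":[0,0,0]}
    - {"translation":[-0.035,-0.01,0.051],"rotation":[0,0,0]}
    - {"translation":[-0.042,-0.012,0.065],"rotation":[0,0,0]}
    - {"translation":[-0.047,-0.013,0.08],"rotation":[0,0,0]}
    - {"translation":[-0.051,-0.015,0.095],"rotation":[0,0,0]}
    - {"translation":[-0.054,-0.015,0.11],"rotation":[0,0,0]}
    - {"translation":[-0.056,-0.016,0.126],"rotation":[0,0,0]}
    - {"translation":[-0.056,-0.016,0.141],"rotation":[0,0,0]}

```text
t: 18.05
eef_pos: [0.5059, -0.1263, 0.1361]
ee_rot: [3.14, 0.0, -1.292]
force: [1.2, -2.4, -7.1]
width: 0.0236
gripper_force: 30.0
```

```bash
python3 - <<'E'
from h import *
rep();cv2.imwrite('pics/a360.png',grab_frame('side'))
T=[cv2.imread(f'pics/a{a}.png')[195:300,255:355] for a in (45,90,135,180,225,270,315,360)]
T=[cv2.resize(i,(200,210)) for i in T]
cv2.imwrite('pics/m1.png',np.vstack([np.hstack(T[:4]),np.hstack(T[4:])]))
E
```

```text
t 18.05 th 0.1 r 51.1 Fx,Fz [ 0.5 -7.1] Fr -0.5 Ft -7.1 Fy -2.6 w 0.0236 g 29.978870451450348
```

View pics/m1.png

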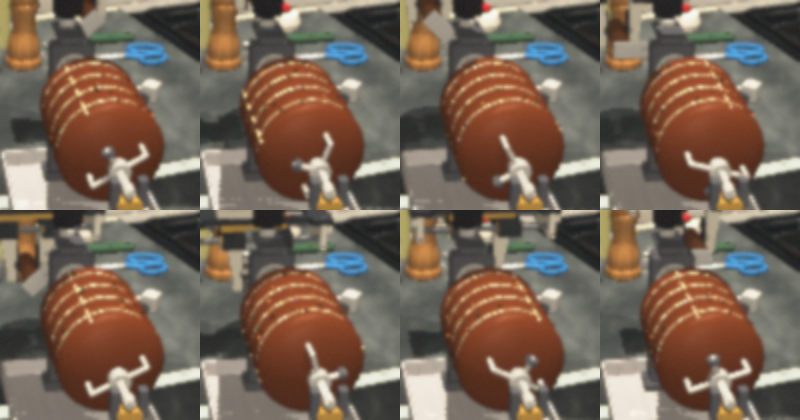

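The montage gives the fork angle on the roast's end face. It follows the crank everywhere except two places: it jumps ahead between 225° and 270° (heavy side over the top), and it barely moves between 360° (about 24°) and 45° (about 29°). So the free-hanging zone is around 22°.

```bash
python3 - <<'E'
from h import *
tab(0,22,5); tab(22,32,3); tab(22,12,3)
E
```

```text
0.0 22 [0.001,0.000,0.015] [0.002,0.001,0.031] [0.005,0.001,0.046] [0.009,0.003,0.060] [0.014,0.004,0.075]
0.3839724354387525 32 [0.004,0.001,0.011] [0.010,0.003,0.021] [0.015,0.004,0.031]
0.3839724354387525 12 [-0.004,-0.001,-0.011] [-0.007,-0.002,-0.022] [-0.010,-0.003,-0.033]
```

>>> apply_moves:
  steps:
    - {"translation":[0.001,0,0.015],"rotation":[0,0,0]}
    - {"translation":[0.002,0.001,0.026],"rotation":[0,0,0]}
    - {"translation":[0.004,0.001,0.042],"rotation":[0,0,0]}
    - {"translation":[0.004,0.001,0.042],"rotation":[0,0,0]}
    - {"translation":[0.004,0.001,0.042],"rotation":[0,0,0]}
    - {"translation":[0.004,0.001,0.042],"rotation":[0,0,0]}
    - {"translation":[0.004,0.001,0.042],"rotation":[0,0,0]}
    - {"translation":[0.004,0.001,0.042],"rotation":[0,0,0]}
    - {"translation":[0.004,0.001,0.042],"rotation":[0,0,0]}
    - {"translation":[0.004,0.001,0.042],"rotation":[0,0,0]}

```text
t: 18.93
eef_pos: [0.5072, -0.126, 0.1469]
ee_rot: [3.14, 0.0, -1.292]
force: [-5.2, -2.8, 0.2]
width: 0.0231
gripper_force: 30.0
```

```bash
python3 -c "
from h import *
rep();cv2.imwrite('pics/b12.png',grab_frame('side'))"
```

```text
t 18.93 th 12.4 r 51.0 Fx,Fz [-5.7  0.2] Fr 5.6 Ft -1.0 Fy -1.2 w 0.0231 g 29.9986732006073
```

>>> apply_moves:
  steps:
    - {"translation":[0.003,0.001,0.011],"rotation":[0,0,0]}
    - {"translation":[0.006,0.002,0.022],"rotation":[0,0,0]}
    - {"translation":[0.01,0.003,0.033],"rotation":[0,0,0]}
    - {"translation":[0.01,0.003,0.033],"rotation":[0,0,0]}
    - {"translation":[0.01,0.003,0.033],"rotation":[0,0,0]}
    - {"translation":[0.01,0.003,0.033],"rotation":[0,0,0]}
    - {"translation":[0.01,0.003,0.033],"rotation":[0,0,0]}
    - {"translation":[0.01,0.003,0.033],"rotation":[0,0,0]}
    - {"translation":[0.01,0.003,0.033],"rotation":[0,0,0]}
    - {"translation":[0.01,0.003,0.033],"rotation":[0,0,0]}

```text
t: 19.82
eef_pos: [0.5093, -0.1253, 0.1549]
ee_rot: [3.14, 0.0, -1.292]
force: [-5.9, -2.7, -0.8]
width: 0.0231
gripper_force: 30.0
```

```bash
python3 -c "
from h import *
rep();cv2.imwrite('pics/b22.png',grab_frame('side'))"
```

```text
t 19.82 th 21.7 r 51.2 Fx,Fz [-6.4 -0.8] Fr 5.6 Ft -3.1 Fy -0.9 w 0.0231 g 30.00114530324936
```

>>> apply_moves:
  steps:
    - {"translation":[0.004,0.001,0.011],"rotation":[0,0,0]}
    - {"translation":[0.01,0.003,0.021],"rotation":[0,0,0]}
    - {"translation":[0.015,0.004,0.031],"rotation":[0,0,0]}
    - {"translation":[0.015,0.004,0.031],"rotation":[0,0,0]}
    - {"translation":[0.015,0.004,0.031],"rotation":[0,0,0]}
    - {"translation":[0.015,0.004,0.031],"rotation":[0,0,0]}
    - {"translation":[0.015,0.004,0.031],"rotation":[0,0,0]}
    - {"translation":[0.015,0.004,0.031],"rotation":[0,0,0]}
    - {"translation":[0.015,0.004,0.031],"rotation":[0,0,0]}
    - {"translation":[0.015,0.004,0.031],"rotation":[0,0,0]}

```text
t: 20.7
eef_pos: [0.513, -0.1241, 0.1627]
ee_rot: [3.139, 0.0, -1.292]
force: [-6.0, -0.9, 0.0]
width: 0.0229
gripper_force: 30.0
```

```bash
python3 - <<'E'
from h import *
rep();cv2.imwrite('pics/b32.png',grab_frame('side'))
N=['a360','b12','b22','b32','a45','a225']
G=[cv2.imread(f'pics/{n}.png')[195:300,255:355] for n in N]
for i in G: print([round(float(np.abs(i[28:90,20:85].astype(int)-j[28:90,20:85]).mean()),1) for j in G])
T=[cv2.resize(i,(260,273),interpolation=cv2.INTER_CUBIC) for i in G]
cv2.imwrite('pics/m2.png',np.vstack([np.hstack(T[:3]),np.hstack(T[3:])]))
E
```

```text
t 20.7 th 31.4 r 51.2 Fx,Fz [-6.  0.] Fr 5.1 Ft -3.1 Fy 0.8 w 0.0229 g 30.005143582820892
[0.0, 4.7, 4.9, 4.9, 8.6, 9.5]
[4.7, 0.0, 1.5, 1.6, 8.1, 8.4]
[4.9, 1.5, 0.0, 1.1, 8.0, 8.4]
[4.9, 1.6, 1.1, 0.0, 7.9, 8.5]
[8.6, 8.1, 8.0, 7.9, 0.0, 8.6]
[9.5, 8.4, 8.4, 8.5, 8.6, 0.0]
```

View pics/m2.png

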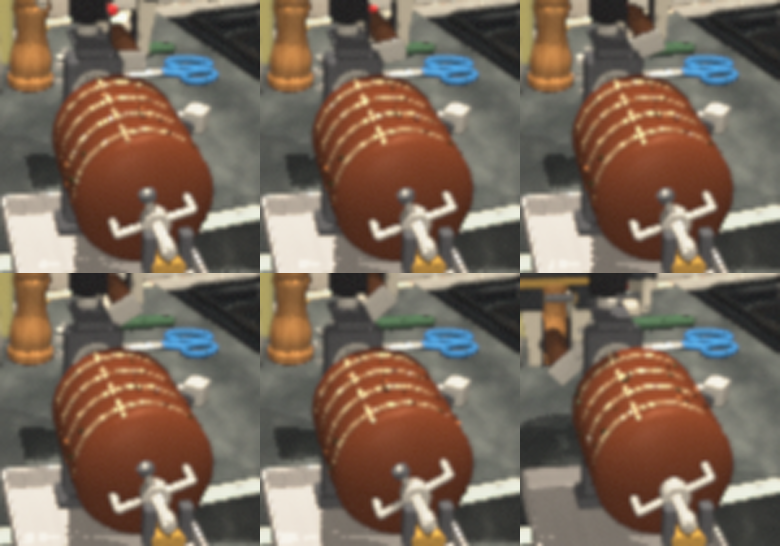

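The fork and knots stay put for crank angles 12°, 22° and 32° (fork ends near (115,235) and (190,205) in the first tile). They have shifted by a few degrees at 0° and at 45°. The free zone is therefore centred at about 21°, and I'll go back there.

>>> apply_moves:
  steps:
    - {"translation":[-0.003,-0.001,-0.008],"rotation":[0,0,0]}
    - {"translation":[-0.007,-0.002,-0.016],"rotation":[0,0,0]}
    - {"translation":[-0.011,-0.003,-0.024],"rotation":[0,0,0]}
    - {"translation":[-0.015,-0.004,-0.032],"rotation":[0,0,0]}
    - {"translation":[-0.015,-0.004,-0.032],"rotation":[0,0,0]}
    - {"translation":[-0.015,-0.004,-0.032],"rotation":[0,0,0]}
    - {"translation":[-0.015,-0.004,-0.032],"rotation":[0,0,0]}
    - {"translation":[-0.015,-0.004,-0.032],"rotation":[0,0,0]}
    - {"translation":[-0.015,-0.004,-0.032],"rotation":[0,0,0]}
    - {"translation":[-0.015,-0.004,-0.032],"rotation":[0,0,0]}

```text
t: 21.58
eef_pos: [0.5099, -0.1252, 0.1556]
ee_rot: [3.141, -0.0, -1.292]
force: [-6.9, -1.2, 6.3]
width: 0.0232
gripper_force: 30.0
```

>>> apply_moves:
  steps:
    - {"translation":[0,0,0],"rotation":[0,0,0]}
    - {"translation":[0,0,0],"rotation":[0,0,0]}
    - {"translation":[0,0,0],"rotation":[0,0,0]}
    - {"translation":[0,0,0],"rotation":[0,0,0]}
    - {"translation":[0,0,0],"rotation":[0,0,0]}
    - {"translation":[0,0,0],"rotation":[0,0,0]}
    - {"translation":[0,0,0],"rotation":[0,0,0]}
    - {"translation":[0,0,0],"rotation":[0,0,0]}
    - {"translation":[0,0,0],"rotation":[0,0,0]}
    - {"translation":[0,0,0],"rotation":[0,0,0]}

```text
t: 22.42
eef_pos: [0.5099, -0.1252, 0.1557]
ee_rot: [3.141, -0.0, -1.292]
force: [-7.4, -1.1, 4.9]
width: 0.023
gripper_force: 30.0
```

```bash
python3 - <<'E'
from h import *
rep();g=grab_frame('side')[195:300,255:355]
for n in ['a360','b12','b22','b32','a45']:
    j=cv2.imread(f'pics/{n}.png')[195:300,255:355]
    print(n,np.abs(g[28:90,20:85].astype(int)-j[28:90,20:85]).mean().round(1))
E
```

```text
t 22.42 th 22.7 r 51.0 Fx,Fz [-7.4  4.9] Fr 8.7 Ft 1.7 Fy 1.0 w 0.023 g 30.00312566757202
a360 4.3
b12 1.8
b22 1.9
b32 2.0
a45 8.1
```

```bash
python3 -c "
from station import *
print(job_done())"
```

```text
the job is handed in; nothing more can be done
None
```

I handed the job in: the lock knob is turned to free, the crank was wound once round plus about 22°, and the gripper is still holding the handle at rest. In the pictures the roast stayed put as the crank moved between 12° and 32°, so the heavy side is down and the spit hangs free. The hand-in returned no verdict.

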